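# Clamp the rewired lampholder in the vise and lock a bayonet bulb into it

### The job

The lampholder of the machine lamp has been rewired and stands loose between the jaws of the small vise. Crank the vise shut until the lampholder is firmly clamped, then take the stick-shaped bayonet bulb from the wooden block (leave the candle-shaped one where it is), push it down into the lampholder against the spring and twist it a quarter turn clockwise to its stop. Finish while still holding the bulb seated there, upright and gripped, so that the contacts can be checked: do not let go.

Things in the scene. Friction and masses are not known exactly. Their poses are not given: they have to be found in the camera images.
- vise: Fixed grey drill vise on a wooden riser, 168 x 94 mm. Origin: centre of the riser's underside, on the table. x runs along the screw, from the crank (-x, near the robot) to the fixed jaw, whose face is at x = +30 mm; y is parallel to the jaws, z up. Over the table: bed 70 mm, jaw tops 97 mm, screw axis 83 mm. Jaws 62 mm wide.
- jaw: Sliding jaw of the vise. Origin: lower edge of its steel face, mid-width, on the bed. It moves along the vise's +x towards the fixed jaw, 1.91 mm per rad of the crank. The lampholder is 36 mm thick, so it is touched on both sides when this origin is at x = -6 mm in the vise's frame.
- crank (a joint): Crank angle, rad, -1 to 6. At 0 the arm points straight up and the jaws are 41.5 mm apart. Grows clockwise seen from the robot (top, then the vise's -y side, then down), closing the jaws; they touch the lampholder at 2.9, and 0.1 to 0.4 rad further (10 to 20 N at the grip) it is firmly clamped. Turning takes 3 to 6 N before that. It stays where it is left (the clamp eases to some 50 N).
- crank_grip: Dark wooden crank grip, 42 mm long, 15 mm thick, along the vise's x; origin at its middle. It circles the screw axis (vise y = 0, 83 mm up) at radius 42 mm in the vise's y-z plane and shifts in x with the jaw (vise x = -141.5 mm at crank 0). It spins freely on its pin: fingers holding it from above need not turn. The crank's arm is beside its vise-side end.
- lampholder: Loose lampholder on the vise bed between the jaws: black base 36 x 36 x 26 mm, above it a brass shell, bore 24.6, outside 34 mm, up to 52 mm. Origin: centre of its underside. Turned like the vise within 0.03 rad. Two J slots: 6.5 mm wide mouths at its +y and -y; 9 mm down they turn clockwise (from above) under a ledge, a quarter turn to +x and -x, to a stop with a 2.5 mm notch up into the ledge.
- lampholder_mouth (a point): Centre of the lampholder's open top, 52 mm above its underside. A sprung contact plate inside meets the cap's foot 8 mm below this point and can be pushed to 20.5 mm below: about 2.5 N at first, 8.5 N where the bulb's pins pass below the ledge, 10 N at the bottom.
- bulb_block: Fixed light wooden block on rubber feet, 56 x 128 x 45 mm high, with two oblong holes 40 mm either side of its middle along its long axis y; a bulb stands in each, its shoulder on the block's top. Which bulb is in which hole changes. Origin: centre of its underside, on the table.
- stick_bulb: Loose bayonet bulb, 110 g, 106 mm long: white cylinder 38 mm thick from 24 to 97 mm (grip there), below it a 22 mm metal cap with tapered foot. Origin: centre of the foot; z up. Pins 3.6 mm thick at 7 mm height along its +y and -y, 32 mm over both; in the block they lie along its long axis. Origin below the mouth: pins clear the ledge from 17.8 mm, locked in the notches 15 mm, bottom 20.5 mm.
- candle_bulb: The other bulb, which stays: candle-shaped, pointed, 36 mm thick and 104 mm long, with a 14 mm screw cap. Origin: centre of the cap's foot.
There are look-alikes about, which are no part of the job. What is shaped like the stick_bulb but green or turquoise is not meant.

How it is judged:
On the way, in this order (a step that is already met when the one before it is completed fails the run):
1. the sliding jaw clamps the lampholder (contact force between jaw and lampholder above 8 N and angle between lampholder's own z axis and vertical below 0.06 rad), for 0.3 s.
2. the bulb's cap is pushed down into the clamped lampholder, its pins below the ledge (horizontal distance between stick_bulb and lampholder_mouth below 0.004 m and z of stick_bulb in the frame of lampholder below 0.035 m and contact force between jaw and lampholder above 8 N), for 0.05 s.
At the end, for the whole second after the job is handed in: The jaw still clamps the lampholder (over 8 N); the bulb sits in it, centred within 4 mm, its foot at least 13.5 mm below the mouth, turned to within 0.2 rad of the stop, both upright, and the fingers still grip the bulb (over 2 N), at rest (all of step 1 and horizontal distance between stick_bulb and lampholder_mouth below 0.004 m and z of stick_bulb in the frame of lampholder below 0.0385 m and angle between the y axis of stick_bulb and the x axis of lampholder, either way round below 0.2 rad and angle between stick_bulb's own z axis and vertical below 0.12 rad and contact force between the fingers and stick_bulb above 2 N and linear speed of stick_bulb below 0.02 m/s); the arm keeps its last pose, push and grip.
It fails at once if the candle-shaped bulb is taken out or knocked over (distance of candle_bulb from where it was at the start of the episode above 0.03 m).
It also fails if it takes over 61 s, if anything falls off the work surface, if the arm or the gripper's body presses on something with over 40 N, if the wrist force passes 120 N, or if a joint passes its speed limit or range.

### The arm

A 6-joint arm with a two-finger parallel gripper is mounted at the origin on a cart in front of the work surface, level with it; the furniture and walls round the work are solid. World frame = base frame: x ahead of the robot, y to its left, z up, the work surface at z = 0. Lengths are in m, angles in rad, forces in N, time in s.
With the tool pointing down it reaches from about 0.25 to 0.725 m from the base axis. Payload 4 kg.
Tool frame: the origin (TCP) lies on the front face of the gripper's body, between the roots of the fingers; the fingertips stand 73 mm ahead of it and the grasp point (between the pads) lies 54 mm ahead of it; z points along the fingers, y is the line along which they close (so a half turn about z gives the same grasp; the last joint's range is limited). The gripper opens to 85 mm and grips with 20 to 120 N. Pads are 22 mm wide; open, the fingers measure 114 mm over their backs; the gripper's body (76 mm by 85 mm) begins 54 mm behind the grasp point. The pads swing forward as they close: fully open they stand 13 mm farther back than shut.
Start: joints at [1.312, 0.241, 0.005, 1.335, 0, 1.571], TCP at [0.128, 0.483, 0.304] pointing down, gripper open.
Joint ranges: [-2.72, 2.72], [-1.05, 1.87], [-1.09, 1.28], [-1.99, 2.15], [-1.42, 1.44], [-3.14, 3.14]. Speed limits (rad/s): [2.79, 2.79, 3.14, 3.14, 3.14, 3.14].

### API

Orientations are given as a unit quaternion [x, y, z, w].
In Python, from workcell import * gives the robot as it stands.
- The arm moves only by the tool carry_out, never from a script. Its arguments are lists of equal length, an entry for each row: "travel": the shift along the tool's x, y, z in mm, a list of three; "turn": the turn about the tool's z in degrees. A call has 1 to 8 rows; each row shifts and turns the commanded pose from where the row before left it, along the tool's axes as they then stand; what a row does not reach is not made up. A row lasts 1/10 s, in which the tool goes at most 50 mm and 8.59 degrees, less where a joint would pass 70% of its speed; a pose out of reach is approached as far as the arm can. A call with a gripper value outside its range is refused whole. "hand" is the finger opening in mm, from 0 to 85.4, set as the call begins (left out, the last holds). The fingers move at their own pace and stop on an object; "grip_force" is the grip in N (left out, the last holds). Time passes only in rows, so rows that do not move let the fingers close. It gives the time, the measured TCP pose, the force, the opening and the grip force at its end, in the units of the state.
- sense(): the state, without advancing time (a new reading comes with each control period).
- grab_frame(name): name is "scene" or "side" or "wrist"; returns a dict with "image" (480x640x3 uint8, blue, green, red), "K" (3x3 intrinsics, pixels), "R" (3x3) and "t" (3): a world point X has camera coordinates R X + t; the wrist camera has in their place "T_tool_cam" (4x4, takes a point from camera to tool coordinates, whose origin is the TCP and whose axes are the flange's). Camera axes: x right, y down, z forward; pixel columns grow to the right and rows downward; lengths in m; the calibration is good to about 2 mm. A picture is of the moment at which its call begins: read the wrist's pose just before it. There is no depth.
- hand_in(): hands the job in; it is judged then, once.
The state is a dict: "time": time; "joints": joint angles; "joint_vel": joint speeds; "effort": joint torques, N m; "tcp_pos": TCP position; "tool_rot": TCP orientation; "force": force on the tool from outside, world axes, zero at the start; "wrist_torque": the same for the moment, N m; "finger_gap": finger opening in m; "gripper_force": force on a finger pad.
Only numpy, scipy, OpenCV 4.12 (cv2) and the standard library are available. Lean on these libraries where they do the work, as an engineer would, in place of code of your own. Each camera call takes 0.05 s, during which the arm holds its last target. There are 200 camera calls.

## Working session

There is one attempt and no reset: what is moved stays moved. The work goes in short steps, Python scripts to look and compute and a tool call to move; the robot and the scene stay as the last step left them, time stands still between calls to the robot, and variables do not carry over. Pictures are saved under pics/ and viewed, at most 10 in all, crops included, and the job is handed in when it is done.

Besides the shell and the picture viewer there is one more tool, called after "Emit:" in YAML: its name, and indented under it one key for each argument. carry_out: Moves the arm, as the interface text tells. Its arguments: {"type":"object","properties":{"travel":{"type":"array","items":{"type":"array","items":{"type":"number"}}},"turn":{"type":"array","items":{"type":"number"}},"hand":{"type":"number"},"grip_force":{"type":"number"}},"required":["travel","turn"]}

```bash
ls; mkdir -p pics
cat > h.py <<'E'
from workcell import *
import numpy as np, cv2
from scipy.spatial.transform import Rotation as Rn
def cam(n):
    s=sense(); f=grab_frame(n)
    K=np.array(f["K"])
    if n=="wrist":
        T=np.array(f["T_tool_cam"]); Rt=Rn.from_quat(s["tool_rot"]).as_matrix()
        Rc=Rt@T[:3,:3]; c=Rt@T[:3,3]+np.array(s["tcp_pos"])
    else:
        R=np.array(f["R"]); Rc=R.T; c=-R.T@np.array(f["t"])
    return dict(img=np.array(f["image"]),K=K,Rc=Rc,c=c)
def ray(C,uv):
    d=C["Rc"]@np.linalg.inv(C["K"])@np.array([uv[0],uv[1],1.]); return C["c"],d/np.linalg.norm(d)
def onz(C,uv,z):
    c,d=ray(C,uv); return c+d*(z-c[2])/d[2]
def proj(C,X):
    p=C["K"]@(C["Rc"].T@(np.array(X)-C["c"])); return p[:2]/p[2]
def tri(C1,a,C2,b):
    c1,d1=ray(C1,a);c2,d2=ray(C2,b)
    A=np.stack([d1,-d2],1); x=np.linalg.lstsq(A,c2-c1,rcond=None)[0]
    p=c1+d1*x[0];q=c2+d2*x[1]; return (p+q)/2,np.linalg.norm(p-q)
E
python3 - <<'E'
from h import *
import pickle
D={n:cam(n) for n in("scene","side","wrist")}
pickle.dump(D,open("d0.pkl","wb"))
for n in D: cv2.imwrite(f"pics/{n}0.png",D[n]["img"]); print(n,D[n]["c"],D[n]["Rc"][:,2])
print(sense())
E
```

```text
pics
scene [-0.0123458  -0.44475642  0.73530834] [ 0.61644234  0.32385824 -0.71771491]
side [0.30153905 0.43599005 0.66893487] [ 0.28855715 -0.68453533 -0.66943719]
wrist [0.06077041 0.50121793 0.37191124] [ 0.25928293 -0.07007312 -0.963256  ]
{'time': 0.15, 'joints': array([ 1.31198470e+00,  2.41242023e-01,  4.04255418e-03,  1.33519687e+00,
       -9.26783868e-06,  1.57077888e+00]), 'joint_vel': array([-0.00098207, -0.00346662,  0.00253659,  0.00090349,  0.00171948,
       -0.00146817]), 'effort': array([ 5.17826229e-04, -3.72634184e+01,  2.52639091e+01,  1.23666416e-02,
        8.60788646e-05,  7.99673671e-06]), 'tcp_pos': array([0.12787654, 0.48300126, 0.30321971]), 'tool_rot': array([ 1.29036253e-01,  9.91639554e-01, -7.93915328e-04, -9.86486463e-05]), 'force': array([-0.36454758,  0.03312836,  0.18599657]), 'wrist_torque': array([-0.01447686,  0.02075807,  0.01894957]), 'gripper_force': 0.0, 'finger_gap': 0.0855585785920226}
```

View pics/scene0.png

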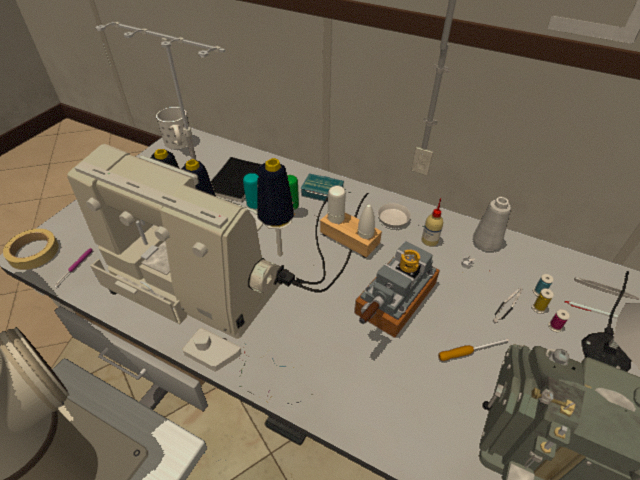

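View pics/side0.png

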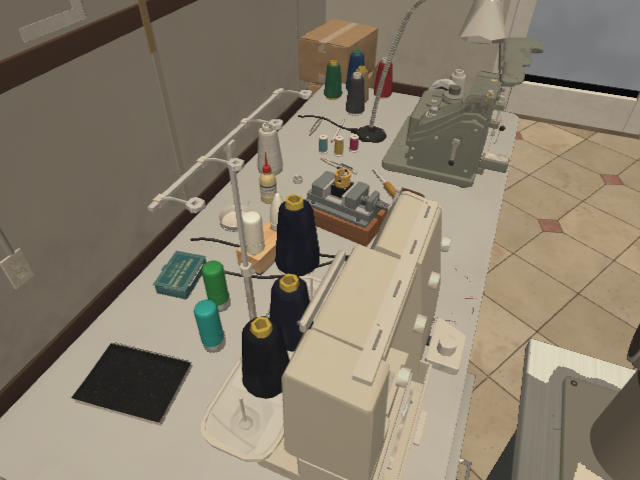

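Scene view: the white stick bulb is at (337,205), with the pointed candle at (367,222) in the same block. The vise is around (400,290) with its crank grip at (372,312). The green and turquoise look-alikes are at (290,190) and (250,190). I'll enlarge these to confirm.

Run:
```python
from h import *
import pickle
D=pickle.load(open("d0.pkl","rb"))
a=D["scene"]["img"][175:335,315:445]; b=D["side"]["img"][160:290,225:395]
a=cv2.resize(a,None,fx=3.6,fy=3.6,interpolation=cv2.INTER_CUBIC)[:576,:468]
b=cv2.resize(b,(330,252),interpolation=cv2.INTER_CUBIC)
o=np.zeros((576,800,3),np.uint8);o[:,:468]=a;o[:252,469:799]=b
w=cv2.resize(D["wrist"]["img"],(330,248));o[300:548,469:799]=w
cv2.imwrite("pics/crop0.png",o)
C=D["scene"]
for uv,z in(((337,190),.13),((351,235),.045),((410,262),.122),((372,312),.1)): print(uv,onz(C,uv,z))
```

```text
(337, 190) [ 0.66172342 -0.13589595  0.13      ]
(351, 235) [ 0.63359582 -0.18639771  0.045     ]
(410, 262) [ 0.54871127 -0.3389001   0.122     ]
(372, 312) [ 0.43038658 -0.31675138  0.1       ]
```

View pics/crop0.png

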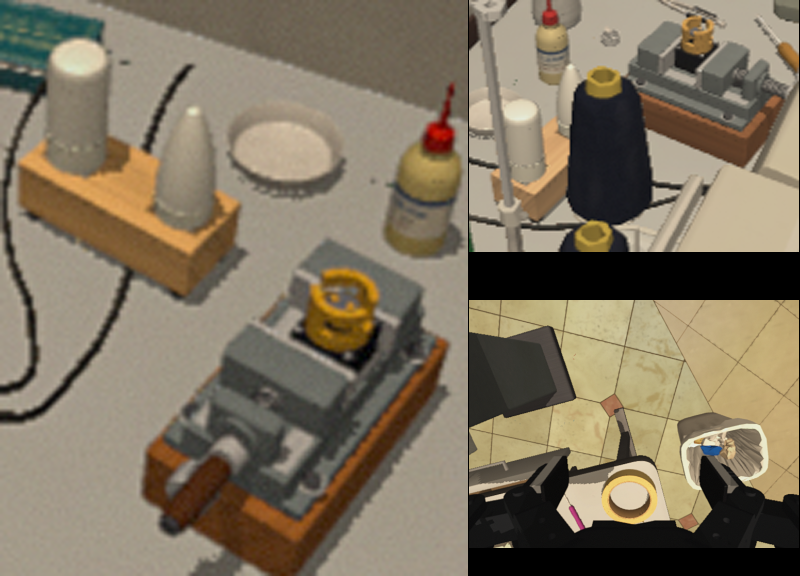

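Run:
```python
from h import *
import pickle
D=pickle.load(open("d0.pkl","rb"))
C=D["scene"]; S=D["side"]
print("base corner",onz(C,(238,328),0), onz(C,(185,290),0.0),onz(C,(102,282),0.0))
# top of machine: near-end upper-left/right corners in side: (290,372),(388,402)|far (437,205)
for a,b in(((78,180),(386,400)),((75,160),(386,395)),((200,240),(440,225)),((258,222),(398,200)),((103,150),(288,380))):
    print(a,b,tri(C,a,S,b))
print("stand",tri(C,(100,27),S,(195,205)),tri(C,(222,50),S,(305,93)),tri(C,(166,40),S,(232,163)))
print("cone",tri(C,(273,163),S,(295,203)))
```

```text
base corner [ 0.34598653 -0.08474227  0.        ] [3.71046632e-01 6.41392495e-02 1.11022302e-16] [0.30679871 0.23050742 0.        ]
(78, 180) (386, 400) (array([0.33182243, 0.19756028, 0.25824176]), np.float64(0.010124027275060891))
(75, 160) (386, 395) (array([0.33831389, 0.20563001, 0.28686009]), np.float64(0.025139376241299985))
(200, 240) (440, 225) (array([ 0.32755454, -0.07269728,  0.2571256 ]), np.float64(0.01124894604296961))
(258, 222) (398, 200) (array([ 0.40202641, -0.12120246,  0.24777912]), np.float64(0.00044034636788055657))
(103, 150) (288, 380) (array([0.41867884, 0.22032097, 0.26337486]), np.float64(0.0029678257395335814))
stand (array([0.4911798 , 0.21569198, 0.45366036]), np.float64(0.000767099969931419)) (array([ 0.50466541, -0.01075776,  0.4497721 ]), np.float64(0.014693679593507841)) (array([0.52420575, 0.11809995, 0.43229871]), np.float64(0.016588294463646323))
cone (array([ 0.54298543, -0.05970173,  0.24632993]), np.float64(0.005169962528879658))
```

Emit:
carry_out:
  travel:
    - [0, 0, -40]
    - [0, 0, -40]
    - [-5, -40, 0]
    - [-5, -40, 0]
    - [-5, -40, 0]
    - [-5, -40, 0]
    - [-5, -40, 0]
  turn: [0, 0, 0, 0, 0, 0, 0]

```text
time: 0.85
tcp_pos: [0.1005, 0.2819, 0.3835]
tool_rot: [0.129, 0.992, -0.0, -0.0]
force: [0.1, -0.4, 1.3]
finger_gap: 0.0854
gripper_force: 0.0
```

Emit:
carry_out:
  travel:
    - [-29, -13, 0]
    - [-29, -13, 0]
    - [-29, -13, 0]
    - [-29, -13, 0]
    - [-30, -44, 0]
    - [-30, -44, 0]
    - [-30, -44, 0]
    - [-30, -44, 0]
  turn: [0, 0, 0, 0, 0, 0, 0, 0]

```text
time: 1.65
tcp_pos: [0.2662, 0.0132, 0.384]
tool_rot: [0.129, 0.992, 0.0, 0.001]
force: [1.9, 0.4, -0.1]
finger_gap: 0.0854
gripper_force: 0.0
```

Emit:
carry_out:
  travel:
    - [-34, -30, 0]
    - [-34, -30, 0]
    - [-34, -30, 0]
    - [-34, -30, 0]
    - [-34, -30, 0]
    - [-34, -30, 0]
    - [-34, -30, 0]
    - [0, 0, 0]
  turn: [0, 0, 0, 0, 0, 0, 0, 0]

```text
time: 2.45
tcp_pos: [0.4449, -0.2528, 0.3806]
tool_rot: [0.131, 0.991, 0.0, -0.002]
force: [-0.7, -0.4, -1.1]
finger_gap: 0.0858
gripper_force: 0.0
```

Run:
```python
from h import *
import pickle
C=cam("wrist"); pickle.dump(C,open("w1.pkl","wb")); cv2.imwrite("pics/w1.png",C["img"]); print(sense()["tcp_pos"],C["K"][0,0],C["c"])
```

```text
[ 0.44347501 -0.25070295  0.38145542] 427.88181189676834 [ 0.37805822 -0.2344113   0.44966426]
```

View pics/w1.png

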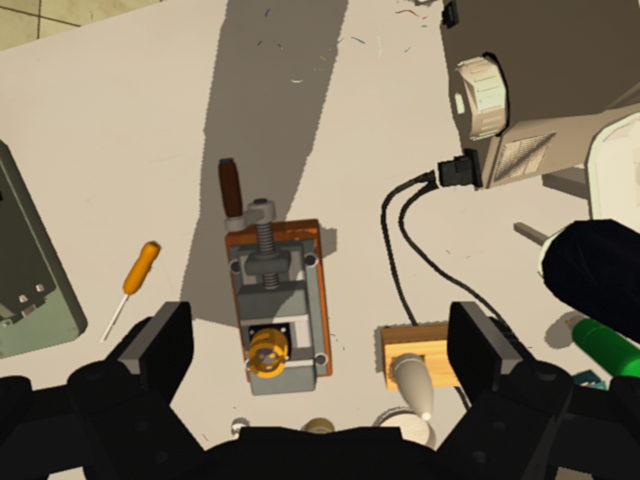

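The wrist view shows the crank grip from (225,160) to (235,220), left of the screw at (265,230). The brass shell is at (268,350), the riser spans (227..330, 220..380), and the candle is at (412,380). Next I'll measure these with colour masks.

```bash
python3 - <<'E'
from h import *
import pickle
W=pickle.load(open("w1.pkl","rb"));S=pickle.load(open("d0.pkl","rb"))["scene"]
def mask(C,lo,hi,roi):
    h=cv2.cvtColor(C["img"],cv2.COLOR_BGR2HSV); m=cv2.inRange(h,lo,hi); z=np.zeros_like(m); x0,y0,x1,y1=roi; z[y0:y1,x0:x1]=m[y0:y1,x0:x1]
    z=cv2.morphologyEx(z,cv2.MORPH_OPEN,np.ones((2,2)))
    c=max(cv2.findContours(z,0,2)[0],key=cv2.contourArea); return c
print(W["img"][190,230],W["img"][225,245],W["img"][300,327],S["img"][308,375],S["img"][310,400])
def ends(c):
    p=c[:,0].astype(float); m=p.mean(0); u=np.linalg.svd(p-m)[2][0]; t=(p-m)@u; r=cv2.minAreaRect(c); return m+u*t.min(),m+u*t.max(),r
for nm,C,roi in(("W",W,(210,150,246,222)),("S",S,(350,285,392,330))):
    c=mask(C,(0,60,15),(12,255,85),roi); print(nm,cv2.contourArea(c),ends(c))
    globals()[nm+"e"]=ends(c)
for roi in((215,215,340,395),):
    c=mask(W,(3,90,90),(14,255,255),roi); r=cv2.minAreaRect(c); print("riser",cv2.contourArea(c),r,cv2.boxPoints(r)); 
    for p in cv2.approxPolyDP(cv2.convexHull(c),3,True)[:,0]: print(p,onz(W,p,0.03),onz(W,p,0.0))
for i in(0,1):
    for j in (0,1): print(i,j,tri(W,We[i],S,Se[j]))
for nm,C,roi in(("W",W,(235,320,300,385)),("S",S,(380,240,440,290))):
    c=mask(C,(18,140,90),(32,255,255),roi); print("brass",cv2.contourArea(c),cv2.boundingRect(c),cv2.minEnclosingCircle(c))
E
python3 - <<'E'
import cv2,pickle
W=pickle.load(open("w1.pkl","rb"))["img"]
cv2.imwrite("pics/w1c.png",cv2.resize(W[150:400,205:345],None,fx=2.4*1,fy=2.4,interpolation=cv2.INTER_CUBIC))
E
```

```text
[12 25 50] [68 77 85] [153 181 196] [20 36 70] [73 80 83]
W 880.5 (array([230.21284535, 162.88661086]), array([232.99881895, 217.25626718]), ((231.05426025390625, 190.26840209960938), (54.85992431640625, 18.20693588256836), 82.14668273925781))
S 39.0 (array([371.11760842, 304.50237563]), array([377.74495198, 310.12136248]), ((373.7452697753906, 306.6414794921875), (8.928435325622559, 7.1427483558654785), 15.94539737701416))
riser 927.5 ((305.9207458496094, 304.2134094238281), (149.90771484375, 44.085777282714844), 82.303955078125) [[274.03876 232.88664]
 [317.72742 226.98277]
 [337.80273 375.54016]
 [294.11407 381.44403]]
[275 234] [ 0.47823102 -0.30843996  0.03      ] [ 0.48539195 -0.31373195  0.        ]
[318 229] [ 0.48448447 -0.26481265  0.03      ] [ 0.49209243 -0.26698591  0.        ]
[331 376] [ 0.65264529 -0.29503239  0.03      ] [ 0.67227434 -0.29936594  0.        ]
[318 377] [ 0.65010787 -0.30942704  0.03      ] [ 0.66955553 -0.31478959  0.        ]
0 0 (array([ 0.39843502, -0.31179537,  0.15280641]), np.float64(0.022580131651209905))
0 1 (array([ 0.40120361, -0.31895554,  0.1379642 ]), np.float64(0.03096844816194606))
1 0 (array([ 0.43172725, -0.31675872,  0.12223906]), np.float64(0.008444607121337325))
1 1 (array([ 0.4375753 , -0.32479643,  0.1022235 ]), np.float64(0.001414652059780821))
brass 591.5 (249, 332, 39, 46) ((267.5, 354.81109619140625), 22.86046028137207)
brass 319.0 (401, 251, 20, 22) ((410.5, 261.5), 11.510964393615723)
```

View pics/w1c.png

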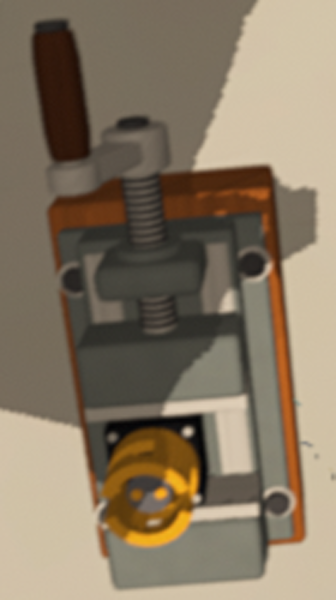

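The crop shows the hub tip at (133,123), the grip from (52,25) to (70,158), and the jaw top's rear edge from (82,335) to (240,320). The lampholder stands left of mid-width. I'll turn these into world points.

Run:
```python
from h import *
import pickle
W=pickle.load(open("w1.pkl","rb"));S=pickle.load(open("d0.pkl","rb"))["scene"]
w=lambda x,y:(205+x/2.4-.3,150+y/2.4-.3)
s=lambda x,y:(315+x/3.6-.4,175+y/3.6-.4)
def show(n,a,b): print(n,a,b,"len",np.linalg.norm(b-a),"ang",np.degrees(np.arctan2(*(b-a)[[1,0]])))
e1,g1=tri(W,w(52,25),S,s(175,527)); e2,g2=tri(W,w(70,158),S,s(222,468)); print("grip",g1,g2); show("grip",e1,e2)
for z in(.09,.1,.11): show(f"grip z{z}",onz(W,w(52,25),z),onz(W,w(70,158),z))
print("hub",onz(W,w(133,123),.083), tri(W,w(133,123),S,s(232,440)))
show("slidejaw rear y",onz(W,w(80,335),.097),onz(W,w(242,320),.097))
show("slidejaw front y",onz(W,w(82,407),.097),onz(W,w(246,395),.097))
show("fixed jaw far y",onz(W,w(112,588),.097),onz(W,w(263,573),.097))
show("jaw right x",onz(W,w(242,320),.097),onz(W,w(263,573),.097))
show("jaw left x",onz(W,w(80,335),.097),onz(W,w(112,588),.097))
show("riser near y",onz(W,w(50,202),.04),onz(W,w(270,168),.04))
show("riser right x",onz(W,w(270,168),.04),onz(W,w(305,540),.04))
a=onz(W,w(150,492),.122); print("mouth",a, onz(S,s(343,285),.122), tri(W,w(148,495),S,s(343,287)))
```

```text
grip 0.00410457328870546 0.0010427591221329638
grip [ 0.39227488 -0.31350518  0.1196114 ] [ 0.43446272 -0.32049109  0.11826109] len 0.04278364908717697 ang -9.402321314784558
grip z0.09 [ 0.39225656 -0.31871503  0.09      ] [ 0.43890001 -0.32737187  0.09      ] len 0.04743999529227051 ang -10.514236645962033
grip z0.1 [ 0.39186179 -0.31637107  0.1       ] [ 0.43720839 -0.32478722  0.1       ] len 0.046120987530956774 ang -10.514236645962077
grip z0.11 [ 0.39146702 -0.31402711  0.11      ] [ 0.43551676 -0.32220257  0.11      ] len 0.04480197976964303 ang -10.514236645962054
hub [ 0.43361151 -0.30307114  0.083     ] (array([ 0.4359068 , -0.30836057,  0.12541255]), np.float64(0.030821326382558217))
slidejaw rear y [ 0.50249628 -0.34281226  0.097     ] [ 0.51228059 -0.28342323  0.097     ] len 0.06018961095257145 ang 80.64459198345592
slidejaw front y [ 0.53050838 -0.35107787  0.097     ] [ 0.5417565  -0.29004876  0.097     ] len 0.062057008158213654 ang 79.55715179384046
fixed jaw far y [ 0.60883088 -0.36384603  0.097     ] [ 0.61775553 -0.30409031  0.097     ] len 0.06041851027957821 ang 81.50553859256974
jaw right x [ 0.51228059 -0.28342323  0.097     ] [ 0.61775553 -0.30409031  0.097     ] len 0.10748065385240047 ang -11.086251685010948
jaw left x [ 0.50249628 -0.34281226  0.097     ] [ 0.60883088 -0.36384603  0.097     ] len 0.10839495768168536 ang -11.189091125689648
riser near y [ 0.46298693 -0.35408508  0.04      ] [ 0.47260473 -0.26238671  0.04      ] len 0.09220136884800245 ang 84.01241305759726
riser right x [ 0.47260473 -0.26238671  0.04      ] [ 0.64475507 -0.29235243  0.04      ] len 0.17473890054719865 ang -9.87437601761754
mouth [ 0.55793455 -0.32953576  0.122     ] [ 0.56789917 -0.33177627  0.122     ] (array([ 0.55973185, -0.3315884 ,  0.125618  ]), np.float64(0.005954573350766381))
```

Emit:
carry_out:
  travel:
    - [10, -36, 0]
    - [9, -36, 0]
    - [0, 0, 0]
    - [0, 0, 40]
    - [0, 0, 40]
    - [0, 0, 40]
    - [0, 0, 20]
    - [0, 0, 0]
  turn: [0, 0, -4.4, 0, 0, 0, 0, 0]
  hand: 50
  grip_force: 60

```text
time: 3.3
tcp_pos: [0.4037, -0.311, 0.2411]
tool_rot: [0.09, 0.996, 0.002, -0.003]
force: [-0.2, 1.0, 0.0]
finger_gap: 0.0503
gripper_force: 0.0
```

Run:
```python
from h import *
C=cam("wrist"); s=sense(); print(s["tcp_pos"],s["tool_rot"],s["finger_gap"],C["c"])
import pickle; pickle.dump(C,open("w2.pkl","wb")); cv2.imwrite("pics/w2.png",C["img"])
```

```text
[ 0.40489487 -0.31200515  0.24333213] [ 9.04258854e-02  9.95901839e-01  9.23966623e-04 -1.35387204e-03] 0.049931041275970534 [ 0.33585628 -0.29838478  0.31034406]
```

View pics/w2.png

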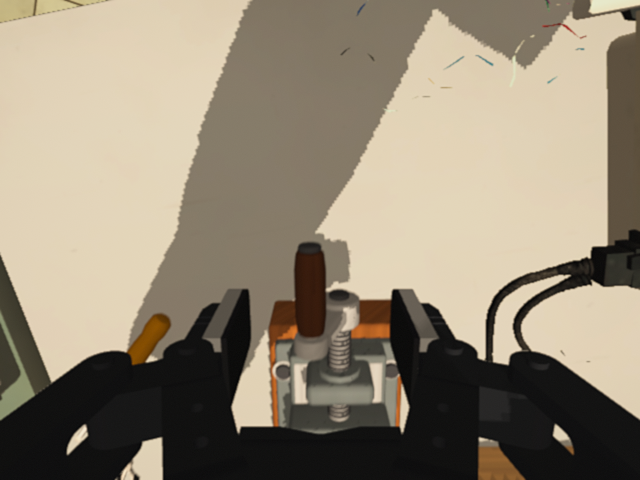

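Run:
```python
from h import *
import pickle
W=pickle.load(open("w2.pkl","rb"))
a=onz(W,(310,247),.121);b=onz(W,(312.,334),.121);print(a,b,(a+b)/2,np.linalg.norm(b-a)); print(onz(W,(341,296),.083))
R=np.array([sense()["tcp_pos"] for i in range(5)]);print(R)
Rt=Rn.from_quat(sense()["tool_rot"]).as_matrix(); print(Rt.T@((a+b)/2-sense()["tcp_pos"])*1000)
```

```text
[ 0.39206374 -0.31251059  0.121     ] [ 0.43599707 -0.31980531  0.121     ] [ 0.4140304  -0.31615795  0.121     ] 0.04453482959548803
[ 0.43541155 -0.30330976  0.083     ]
[[ 0.40489487 -0.31200515  0.24333213]
 [ 0.40489487 -0.31200515  0.24333213]
 [ 0.40489487 -0.31200515  0.24333213]
 [ 0.40489487 -0.31200515  0.24333213]
 [ 0.40489487 -0.31200515  0.24333213]]
[-10.08437765  -2.63462841 122.29970868]
```

Emit:
carry_out:
  travel:
    - [-3, -3, 30]
    - [0, 0, 28]
    - [0, 0, 0]
    - [0, 0, 0]
  turn: [0, 0, 0, 0]

```text
time: 3.75
tcp_pos: [0.4089, -0.3172, 0.1877]
tool_rot: [0.091, 0.996, -0.0, 0.001]
force: [0.4, 0.8, 0.4]
finger_gap: 0.0494
gripper_force: 0.0
```

Emit:
carry_out:
  travel:
    - [0, 0, 0]
    - [0, 0, 0]
    - [0, 0, 0]
    - [0, 0, 0]
    - [0, 0, 0]
  turn: [0, 0, 0, 0, 0]
  hand: 0

```text
time: 4.25
tcp_pos: [0.4092, -0.3178, 0.1875]
tool_rot: [0.091, 0.996, -0.001, 0.001]
force: [-0.7, -0.5, 5.6]
finger_gap: 0.0126
gripper_force: 58.7
```

Emit:
carry_out:
  travel:
    - [0, 0, 0]
    - [0, 0, 0]
    - [0, 0, 4]
    - [0, 0, 0]
  turn: [0, 0, 0, 0]
  hand: 35

```text
time: 4.65
tcp_pos: [0.4078, -0.3167, 0.1809]
tool_rot: [0.091, 0.996, 0.001, -0.001]
force: [-0.0, -0.2, 0.1]
finger_gap: 0.0352
gripper_force: 0.0
```

Emit:
carry_out:
  travel:
    - [0, 0, 0]
    - [0, 0, 0]
    - [0, 0, 0]
    - [0, 0, 0]
  turn: [0, 0, 0, 0]
  hand: 0

```text
time: 5.05
tcp_pos: [0.4081, -0.3172, 0.1818]
tool_rot: [0.091, 0.996, -0.0, -0.0]
force: [-2.1, -1.3, -0.5]
finger_gap: 0.0128
gripper_force: 58.5
```

Run:
```python
from h import *
s=sense();print(s)
r=42;q0=.43
P=lambda q:np.array([-1.91*(q-q0),-r*np.sin(q)+r*np.sin(q0),-r*np.cos(q)+r*np.cos(q0)])
a=P(q0)
for q in np.arange(q0+.15,3.5,.15):
    b=P(q);print(round(q,2),np.round(b-a,1));a=b
```

```text
{'time': 5.05, 'joints': array([-6.60449302e-01,  3.59895727e-01, -1.62257150e-01,  1.04903894e+00,
       -5.51475566e-04, -4.78308948e-01]), 'joint_vel': array([ 1.60976593e-03, -1.57146133e-03, -4.42804947e-04,  4.73134118e-04,
        5.46906365e-04, -7.96567547e-07]), 'effort': array([  0.74418649, -40.45758247,  23.04621041,  -0.21330668,
         0.45304567,   0.0671862 ]), 'tcp_pos': array([ 0.4080729 , -0.31716251,  0.18182037]), 'tool_rot': array([ 9.09442836e-02,  9.95855924e-01, -1.25629617e-04, -3.15201441e-04]), 'force': array([-2.14405332, -1.32186175, -0.54348631]), 'wrist_torque': array([-0.21578006,  0.31782726,  0.08475666]), 'gripper_force': 58.463514293543994, 'finger_gap': 0.012798495545394483}
0.58 [-0.3 -5.5  3. ]
0.73 [-0.3 -5.   3.8]
0.88 [-0.3 -4.4  4.5]
1.03 [-0.3 -3.6  5.1]
1.18 [-0.3 -2.8  5.6]
1.33 [-0.3 -2.   6. ]
1.48 [-0.3 -1.   6.2]
1.63 [-0.3 -0.1  6.3]
1.78 [-0.3  0.8  6.2]
1.93 [-0.3  1.8  6. ]
2.08 [-0.3  2.6  5.7]
2.23 [-0.3  3.5  5.3]
2.38 [-0.3  4.2  4.7]
2.53 [-0.3  4.9  4. ]
2.68 [-0.3  5.4  3.2]
2.83 [-0.3  5.8  2.4]
2.98 [-0.3  6.1  1.5]
3.13 [-0.3  6.3  0.5]
3.28 [-0.3  6.3 -0.4]
3.43 [-0.3  6.2 -1.3]
```

Emit:
carry_out:
  travel:
    - [-0.3, -5.5, 3.0]
    - [-0.3, -5.0, 3.8]
    - [-0.3, -4.4, 4.5]
    - [-0.3, -3.6, 5.1]
    - [-0.3, -2.8, 5.6]
    - [0, 0, 0]
  turn: [0, 0, 0, 0, 0, 0]

```text
time: 5.65
tcp_pos: [0.4057, -0.3393, 0.1588]
tool_rot: [0.091, 0.996, -0.001, -0.0]
force: [-1.7, -3.7, -2.6]
finger_gap: 0.0123
gripper_force: 58.5
```

Emit:
carry_out:
  travel:
    - [-0.3, -2.0, 6.0]
    - [-0.3, -1.0, 6.2]
    - [-0.3, -0.1, 6.3]
    - [-0.3, 0.8, 6.2]
    - [-0.3, 1.8, 6.0]
    - [-0.3, 2.6, 5.7]
    - [0, 0, 0]
  turn: [0, 0, 0, 0, 0, 0, 0]

```text
time: 6.35
tcp_pos: [0.4079, -0.3367, 0.1221]
tool_rot: [0.091, 0.996, -0.0, -0.0]
force: [-0.6, -4.9, -7.0]
finger_gap: 0.0125
gripper_force: 58.4
```

Emit:
carry_out:
  travel:
    - [-0.3, 3.5, 5.3]
    - [-0.3, 4.2, 4.7]
    - [-0.3, 4.9, 4.0]
    - [0, 0, 0]
  turn: [0, 0, 0, 0]

```text
time: 6.75
tcp_pos: [0.411, -0.324, 0.1084]
tool_rot: [0.091, 0.996, 0.0, -0.001]
force: [-1.6, -3.9, -8.1]
finger_gap: 0.0129
gripper_force: 58.4
```

Emit:
carry_out:
  travel:
    - [-0.3, 5.4, 4.0]
    - [-0.3, 5.8, 2.8]
    - [0, 0, 0]
    - [0, 0, 0]
  turn: [0, 0, 0, 0]

```text
time: 7.15
tcp_pos: [0.4138, -0.3122, 0.1026]
tool_rot: [0.09, 0.996, 0.001, -0.0]
force: [-3.6, 2.2, 0.2]
finger_gap: 0.0122
gripper_force: 59.4
```

Emit:
carry_out:
  travel:
    - [-0.2, 4.2, 1.0]
    - [-0.2, 4.2, 0.5]
    - [0, 0, 0]
    - [0, 0, 0]
  turn: [0, 0, 0, 0]

```text
time: 7.55
tcp_pos: [0.4152, -0.3058, 0.1013]
tool_rot: [0.091, 0.996, -0.001, -0.001]
force: [-6.1, -2.8, 1.4]
finger_gap: 0.0127
gripper_force: 59.5
```

Emit:
carry_out:
  travel:
    - [-0.2, 2.5, 0.2]
    - [-0.2, 2.5, 0]
    - [0, 0, 0]
    - [0, 0, 0]
  turn: [0, 0, 0, 0]

```text
time: 7.95
tcp_pos: [0.416, -0.302, 0.101]
tool_rot: [0.092, 0.996, -0.002, -0.001]
force: [-6.3, -6.6, -0.3]
finger_gap: 0.0123
gripper_force: 59.4
```

Emit:
carry_out:
  travel:
    - [-0.2, 2.5, 0]
    - [0, 0, 0]
    - [0, 0, 0]
  turn: [0, 0, 0]

```text
time: 8.25
tcp_pos: [0.4164, -0.3, 0.101]
tool_rot: [0.092, 0.996, -0.003, -0.001]
force: [-7.5, -6.9, -1.3]
finger_gap: 0.0129
gripper_force: 59.3
```

Emit:
carry_out:
  travel:
    - [0, 2.5, 0]
    - [0, 2.5, 0]
    - [0, 0, 0]
    - [0, 0, 0]
  turn: [0, 0, 0, 0]

```text
time: 8.65
tcp_pos: [0.4172, -0.2959, 0.1011]
tool_rot: [0.092, 0.996, -0.004, -0.001]
force: [-8.2, -9.5, -1.2]
finger_gap: 0.0128
gripper_force: 59.4
```

Emit:
carry_out:
  travel:
    - [0.5, 2.5, -0.3]
    - [0.5, 2, -0.3]
    - [0, 0, 0]
    - [0, 0, 0]
    - [0, 0, 0]
  turn: [0, 0, 0, 0, 0]

```text
time: 9.15
tcp_pos: [0.4179, -0.2922, 0.1018]
tool_rot: [0.092, 0.996, -0.005, -0.001]
force: [-5.9, -11.5, -3.8]
finger_gap: 0.0126
gripper_force: 59.1
```

Run:
```python
from h import *
import pickle
for n in("scene","wrist"):
    C=cam(n); pickle.dump(C,open(n+"3.pkl","wb"))
    if n=="scene": a=cv2.resize(C["img"][230:340,345:450],None,fx=5,fy=5,interpolation=cv2.INTER_CUBIC)
cv2.imwrite("pics/s3.png",a)
```

```text
(no output)
```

View pics/s3.png

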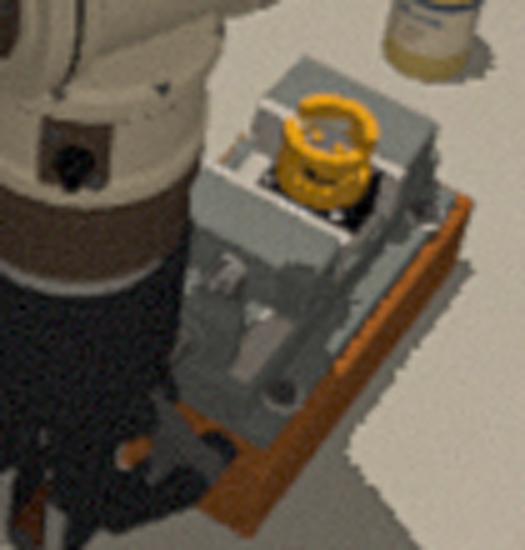

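The lampholder sits upright between both jaws with no gap, at crop (330,165). Grip load is 12 N, so it's clamped. I'll release the grip and go look at the bulb and mouth.

Emit:
carry_out:
  travel:
    - [0, 0, 0]
    - [0, 0, 0]
    - [0, 0, 0]
    - [0, 0, -30]
    - [0, 0, -50]
    - [0, 0, -50]
    - [0, 0, -50]
  turn: [0, 0, 0, 0, 0, 0, 0]
  hand: 45

```text
time: 9.95
tcp_pos: [0.4193, -0.2877, 0.2839]
tool_rot: [0.09, 0.996, 0.001, 0.001]
force: [2.1, -0.5, -0.2]
finger_gap: 0.0449
gripper_force: 0.0
```

Emit:
carry_out:
  travel:
    - [0, 0, -50]
    - [0, 0, -50]
    - [-29, 30, -18]
    - [-29, 30, 0]
    - [-29, 30, 0]
    - [0, 0, 0]
    - [0, 0, 0]
  turn: [0, 0, 0, 0, 0, 0, 0]
  hand: 85

```text
time: 10.65
tcp_pos: [0.5214, -0.2143, 0.3993]
tool_rot: [0.089, 0.996, 0.001, 0.0]
force: [0.1, -0.5, -0.1]
finger_gap: 0.0848
gripper_force: 0.0
```

Run:
```python
from h import *
import pickle
C=cam("wrist"); s=sense(); print(s["tcp_pos"],s["tool_rot"],s["force"],C["c"])
pickle.dump(C,open("w4.pkl","wb")); cv2.imwrite("pics/w4.png",C["img"])
```

```text
[ 0.52064902 -0.21501611  0.39948559] [9.02407530e-02 9.95919916e-01 3.42360413e-04 9.68339305e-05] [-1.50026769 -0.4596115   0.43558119] [ 0.45311163 -0.20149541  0.46807759]
```

View pics/w4.png

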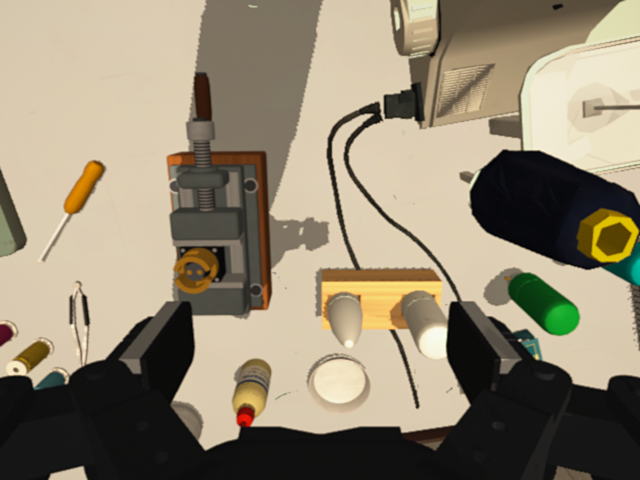

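The wrist view shows the stick bulb (white cylinder) at (428,325), the candle at (345,320), the block spanning (322..440, 268..330), and the brass shell at (196,270). The green and turquoise look-alikes at the right are ignored. Next I'll measure.

Run:
```python
from h import *
import pickle
W=pickle.load(open("w4.pkl","rb"));h=cv2.cvtColor(W["img"],cv2.COLOR_BGR2HSV)
def big(m,roi):
    z=np.zeros_like(m);x0,y0,x1,y1=roi;z[y0:y1,x0:x1]=m[y0:y1,x0:x1];return max(cv2.findContours(z,0,2)[0],key=cv2.contourArea)[:,0]
for p in((276,340),(300,385),(320,430),(250,400),(270,380),(300,330),(350,432)): print(p,h[p])
c=big(cv2.inRange(h,(8,70,80),(22,255,255)),(305,255,450,345))
hu=cv2.approxPolyDP(cv2.convexHull(c),2,True)[:,0];print("block hull",hu.tolist())
for r in range(266,334,6):
    row=h[r,310:460];print(r,"S",row[:,1][::6].tolist(),"V",row[:,2][::6].tolist())
b=cv2.inRange(h,(14,110,60),(32,255,255));c=big(b,(165,240,235,300));print("brass",cv2.boundingRect(c),cv2.minEnclosingCircle(c),cv2.fitEllipse(c))
o=np.zeros((560,790,3),np.uint8)
o[:,:360]=cv2.resize(W["img"][235:305,165:210],(360,560),interpolation=cv2.INTER_CUBIC)
o[:,370:790]=cv2.resize(W["img"][262:368,385:465],(420,560),interpolation=cv2.INTER_CUBIC)
cv2.imwrite("pics/c4.png",o)
```

```text
(276, 340) [ 15 165 133]
(300, 385) [ 21 144 248]
(320, 430) [ 18  73 144]
(250, 400) [ 19  49 224]
(270, 380) [ 15 150 131]
(300, 330) [ 17  92 116]
(350, 432) [ 27  24 247]
block hull [[442, 281], [447, 328], [418, 344], [342, 343], [321, 328], [322, 269], [432, 269]]
266 S [49, 48, 49, 47, 46, 47, 50, 50, 73, 48, 49, 48, 47, 50, 48, 47, 48, 50, 48, 49, 49, 54, 66, 48, 48] V [222, 221, 224, 218, 224, 224, 216, 225, 63, 224, 219, 225, 226, 218, 223, 226, 222, 221, 227, 225, 219, 211, 136, 223, 223]
272 S [49, 55, 146, 166, 170, 167, 169, 168, 166, 168, 168, 166, 168, 168, 169, 167, 169, 169, 168, 167, 167, 58, 68, 51, 49] V [220, 154, 133, 138, 138, 139, 140, 140, 141, 140, 140, 141, 140, 141, 142, 142, 142, 142, 143, 142, 142, 212, 101, 222, 223]
278 S [48, 56, 142, 166, 167, 165, 165, 167, 164, 166, 163, 164, 163, 166, 166, 165, 165, 164, 164, 166, 165, 166, 46, 39, 48] V [220, 132, 133, 135, 136, 131, 130, 131, 129, 129, 130, 131, 127, 129, 129, 128, 128, 129, 129, 129, 128, 126, 225, 26, 223]
284 S [48, 54, 140, 133, 133, 133, 131, 132, 131, 131, 129, 130, 129, 130, 130, 130, 13
[... 1599 characters left out ...]
 114, 122, 138, 144, 155, 159, 64, 12]
326 S [48, 48, 123, 148, 71, 68, 66, 66, 66, 143, 142, 143, 143, 143, 156, 167, 168, 73, 71, 72, 69, 60, 61, 74, 23] V [221, 220, 243, 250, 150, 184, 204, 210, 197, 249, 248, 248, 248, 248, 240, 168, 167, 112, 122, 146, 195, 232, 230, 45, 11]
332 S [48, 49, 49, 48, 72, 68, 65, 64, 66, 50, 49, 48, 47, 48, 40, 47, 48, 75, 70, 65, 17, 10, 14, 54, 26] V [218, 219, 219, 218, 135, 183, 211, 219, 196, 219, 219, 221, 221, 225, 38, 222, 222, 105, 127, 229, 249, 249, 249, 19, 10]
brass (173, 248, 46, 46) ((195.16856384277344, 270.0542907714844), 24.30666160583496) ((195.4764404296875, 270.22906494140625), (40.32301330566406, 48.376686096191406), 35.5720100402832)
```

View pics/c4.png

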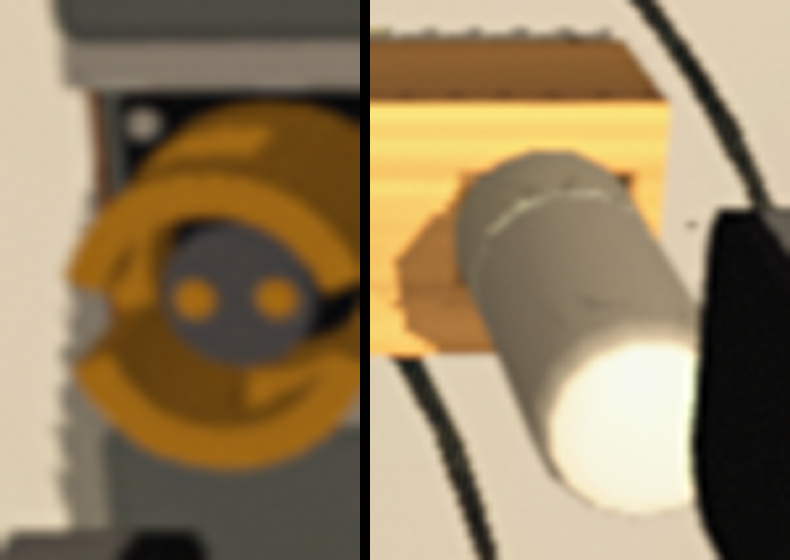

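Run:
```python
from h import *
import pickle
W=pickle.load(open("w4.pkl","rb"));g=W["img"].max(2).astype(int)
for c in(326,340,360,380,400,420,436): 
    col=g[275:290,c]; e=275+np.argmax(np.diff(col))+.5; f=W["img"][320:336,c]; sat=(f.max(1).astype(int)-f.min(1)); e2=320+np.argmin(np.diff(sat))+.5
    print(c,e,e2,end="; ")
print()
q=W["img"];sat=(q.max(2).astype(int)-q.min(2))
for r in(290,305,320,326): print(r,"left",315+np.argmax(np.diff(sat[r,315:330]))+.5,"right",436+np.argmin(np.diff(sat[r,436:450]))+.5)
A=lambda p,z:onz(W,p,z).round(4)
nl,nr=A((322,282),.045),A((441.8,281),.045);fl=A((321,328.5),.045)
print(nl,nr,fl,np.linalg.norm(nr-nl),np.linalg.norm(fl-nl),np.degrees(np.arctan2(*(nr-nl)[[1,0]])))
print("bulb top",A((435.7,343),.127),"bulb shoulder",A((420,308),.045))
print("mouth",A((193.5,275),.122),"slots",A((175.5,275),.122),A((208,272.8),.122))
```

```text
326 281.5 328.5; 340 280.5 331.5; 360 280.5 328.5; 380 280.5 328.5; 400 280.5 328.5; 420 280.5 322.5; 436 280.5 327.5; 
290 left 320.5 right 440.5
305 left 320.5 right 439.5
320 left 321.5 right 447.5
326 left 321.5 right 447.5
[ 0.6222 -0.2291  0.045 ] [ 0.6437 -0.1039  0.045 ] [ 0.6757 -0.2398  0.045 ] 0.12703263360255113 0.054559508795442795 80.2559096970344
bulb top [ 0.6649 -0.1343  0.127 ] bulb shoulder [ 0.6706 -0.1303  0.045 ]
mouth [ 0.5653 -0.332   0.122 ] slots [ 0.5625 -0.3473  0.122 ] [ 0.5655 -0.3192  0.122 ]
```

Emit:
carry_out:
  travel:
    - [-32, 27, 0]
    - [-32, 27, 0]
    - [-32, 27, 0]
    - [-32, 27, 0]
    - [0, 0, 50]
    - [0, 0, 50]
    - [0, 0, 50]
    - [0, 0, 0]
  turn: [0, 0, 0, 0, 0, 0, 0, 0]
  hand: 62

```text
time: 11.5
tcp_pos: [0.6589, -0.1324, 0.2383]
tool_rot: [0.092, 0.996, 0.001, -0.012]
force: [-2.3, -0.9, -1.4]
finger_gap: 0.062
gripper_force: 0.0
```

Run:
```python
from h import *
import pickle
D={n:cam(n) for n in("wrist","scene","side")};pickle.dump(D,open("d5.pkl","wb"))
s=sense();print(s["tcp_pos"],s["tool_rot"],s["force"],s["finger_gap"])
o=np.zeros((590,800,3),np.uint8)
o[:300,:400]=cv2.resize(D["wrist"]["img"],(400,300),interpolation=cv2.INTER_AREA)
o[:300,400:]=cv2.resize(D["scene"]["img"][90:300,200:480],(400,300))
o[300:,:400]=cv2.resize(D["side"]["img"][60:320,150:500],(400,290))
o[300:,400:]=cv2.resize(D["wrist"]["img"][200:440,155:485],(400,290))
cv2.imwrite("pics/c5.png",o)
```

```text
[ 0.66694491 -0.13376959  0.25338111] [ 9.15264377e-02  9.95798877e-01 -1.86799342e-04  2.73356262e-03] [ 1.0745784  -0.0914631   0.94843071] 0.06248541995100454
```

View pics/c5.png

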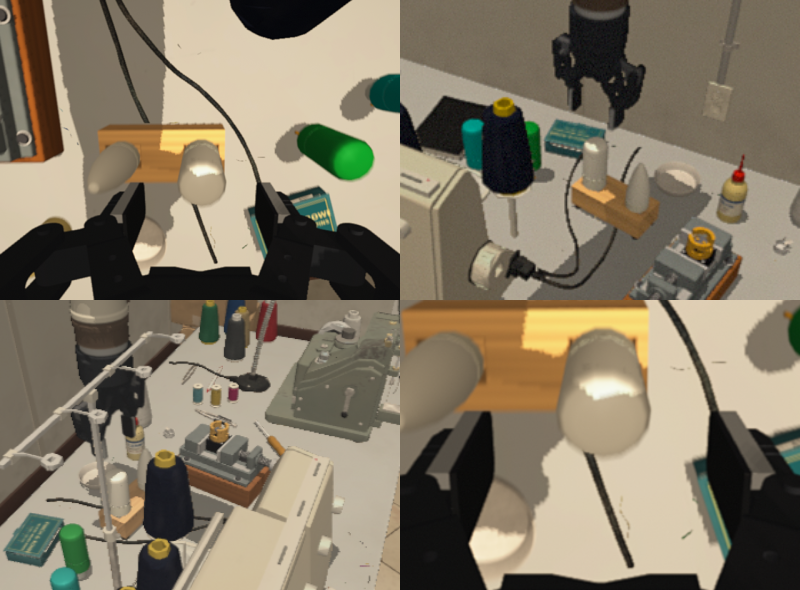

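The composite shows the gripper over the block, clear of the cone and stand. The bulb lies between the fingers at wrist pixels (285..361, 228..328). I'll refine its centre and the block's yaw by mask.

Run:
```python
from h import *
import pickle
W=pickle.load(open("d5.pkl","rb"))["wrist"];q=W["img"];h=cv2.cvtColor(q,cv2.COLOR_BGR2HSV)
for r in(300,310,320): print(r,q[r,270:375:5].mean(1).astype(int).tolist(), h[r,270:375:5,1].tolist())
print(q[315:340,322].mean(1).astype(int).tolist())
sat=q.max(2).astype(int)-q.min(2);V=q.max(2).astype(int)
e=[(c,205+np.argmax(np.diff(V[205:235,c]))+.5) for c in range(285,355,10)];print(e)
t=sense()["tcp_pos"];Rt=Rn.from_quat(sense()["tool_rot"]).as_matrix()
for p in((322.9,288),(322.9,292)): X=onz(W,p,.127);print(p,X,(Rt.T@(X-t)*1000).round(1))
P=np.array([onz(W,p,.045) for p in e]);m=np.polyfit(P[:,1],P[:,0],1);print("block y angle",90-np.degrees(np.arctan(m[0])))
print("top pts far edge",[ (Rt.T@(onz(W,(322.9,328),z)-t)*1000).round(1) for z in(.127,.12,.115)])
```

```text
300 [112, 113, 114, 102, 150, 156, 160, 160, 160, 160, 160, 161, 160, 160, 159, 158, 155, 151, 140, 202, 202] [57, 57, 58, 68, 70, 69, 67, 67, 67, 68, 68, 68, 68, 68, 68, 69, 68, 69, 60, 46, 46]
310 [113, 113, 112, 113, 125, 152, 156, 157, 157, 158, 158, 159, 158, 158, 157, 156, 152, 145, 202, 203, 202] [57, 58, 57, 56, 71, 69, 70, 68, 69, 69, 68, 68, 68, 69, 68, 69, 69, 64, 46, 46, 46]
320 [113, 114, 111, 183, 201, 176, 150, 151, 154, 155, 156, 155, 154, 154, 150, 148, 173, 202, 202, 202, 201] [55, 56, 58, 53, 50, 56, 66, 69, 70, 69, 69, 69, 71, 70, 70, 66, 54, 46, 47, 47, 47]
[157, 156, 155, 156, 156, 155, 154, 155, 154, 152, 150, 149, 147, 150, 158, 167, 175, 186, 191, 198, 202, 201, 202, 202, 201]
[(285, np.float64(206.5)), (295, np.float64(206.5)), (305, np.float64(206.5)), (315, np.float64(206.5)), (325, np.float64(205.5)), (335, np.float64(205.5)), (345, np.float64(205.5))]
(322.9, 288) [ 0.66283347 -0.13105519  0.127     ] [  5.2   1.9 126.4]
(322.9, 292) [ 0.66473715 -0.13140407  0.127     ] [  3.3   1.9 126.4]
block y angle 80.75084703850501
top pts far edge [array([-14.6,   1.9, 126.5]), array([-18. ,   2. , 133.5]), array([-20.5,   2.1, 138.5])]
```

Emit:
carry_out:
  travel:
    - [2, 2, 30]
    - [0, 0, 40]
    - [0, 0, 40]
    - [0, 0, 0]
    - [0, 0, 0]
    - [0, 0, 0]
  turn: [0, 0, 0, 0, 0, 0]

```text
time: 12.25
tcp_pos: [0.6672, -0.1311, 0.145]
tool_rot: [0.091, 0.996, -0.0, 0.004]
force: [0.1, 0.4, -0.2]
finger_gap: 0.062
gripper_force: 0.0
```

Emit:
carry_out:
  travel:
    - [0, 0, 0]
    - [0, 0, 0]
    - [0, 0, 0]
    - [0, 0, 0]
    - [0, 0, 0]
  turn: [0, 0, 0, 0, 0]
  hand: 20
  grip_force: 60

```text
time: 12.75
tcp_pos: [0.6658, -0.1307, 0.143]
tool_rot: [0.091, 0.996, -0.0, 0.003]
force: [-0.2, -0.2, 5.6]
finger_gap: 0.0364
gripper_force: 59.4
```

Emit:
carry_out:
  travel:
    - [0, 0, -15]
    - [0, 0, -30]
    - [0, 0, -50]
    - [0, 0, -50]
    - [0, 0, -15]
    - [0, 0, 0]
    - [0, 0, 0]
  turn: [0, 0, 0, 0, 0, 0, 0]

```text
time: 13.45
tcp_pos: [0.6639, -0.1302, 0.2992]
tool_rot: [0.091, 0.996, 0.0, -0.0]
force: [0.1, -0.3, -2.5]
finger_gap: 0.0364
gripper_force: 60.7
```

Run:
```python
from h import *
import pickle
D={n:cam(n) for n in("wrist","scene","side")};pickle.dump(D,open("d6.pkl","wb"))
s=sense();print(s["tcp_pos"],s["tool_rot"],s["force"],s["finger_gap"],s["gripper_force"])
t=s["tcp_pos"];Rt=Rn.from_quat(s["tool_rot"]).as_matrix()
# silhouettes of the bulb per row in scene/side: bright low-sat pixels near the predicted axis
for n in("scene","side"):
    C=D[n];q=C["img"].astype(int)
    for dz in(.085,.095,.105):
        X=t+Rt@np.array([0,0,dz]);p=proj(C,X);r=int(round(p[1]));c=int(round(p[0]))
        print(n,dz,p.round(1),q[r,c-16:c+17].mean(1).astype(int).tolist())
W=D["wrist"]
for d in(60,80,110,125): print(d,proj(W,t+Rt@np.array([0,0,d/1000.])).round(0))
```

```text
[ 0.66327249 -0.13009104  0.29677042] [ 9.08520339e-02  9.95861179e-01  2.69705122e-04 -2.51954718e-03] [-0.01118801 -0.56495283 -1.36422088] 0.03658525852418445 60.73088675737381
scene 0.085 [335.9 156.5] [102, 107, 99, 98, 95, 98, 98, 80, 107, 123, 130, 126, 120, 124, 139, 123, 110, 113, 115, 112, 115, 112, 110, 102, 97, 101, 100, 98, 106, 103, 103, 100, 102]
scene 0.095 [335.7 160.7] [105, 102, 99, 98, 97, 95, 96, 72, 103, 127, 126, 125, 125, 128, 121, 122, 123, 122, 123, 119, 118, 117, 114, 108, 109, 99, 105, 105, 101, 105, 104, 100, 101]
scene 0.105 [335.6 164.8] [101, 101, 101, 97, 100, 101, 95, 97, 89, 98, 94, 111, 123, 123, 122, 126, 119, 121, 119, 116, 117, 110, 107, 83, 92, 102, 104, 105, 101, 105, 104, 104, 102]
side 0.085 [247.8 177.7] [136, 132, 119, 109, 109, 108, 104, 100, 96, 97, 103, 104, 91, 113, 143, 164, 160, 152, 135, 156, 127, 131, 141, 134, 120, 122, 112, 122, 135, 149, 157, 162, 166]
side 0.095 [248.4 182.6] [136, 137, 133, 119, 110, 112, 120, 124, 127, 130, 131, 133, 134, 134, 135, 141, 156, 155, 154, 151, 149, 146, 142, 137, 130, 122, 110, 98, 110, 118, 124, 128, 131]
side 0.105 [249.  187.3] [137, 137, 129, 110, 117, 133, 130, 126, 129, 131, 132, 133, 134, 141, 155, 155, 153, 152, 150, 147, 144, 140, 142, 155, 170, 172, 157, 108, 113, 99, 77, 67, 68]
60 [318. 325.]
80 [318. 300.]
110 [319. 272.]
125 [319. 261.]
```

Run:
```python
from h import *
import pickle
q=pickle.load(open("d6.pkl","rb"))["wrist"]["img"]
for r in range(228,300,4): print(r,q[r,276:364:4].mean(1).astype(int).tolist())
```

```text
228 [112, 113, 112, 113, 114, 97, 90, 91, 128, 109, 135, 136, 124, 134, 136, 138, 153, 188, 200, 215, 216, 216]
232 [120, 119, 120, 118, 116, 114, 113, 114, 113, 111, 189, 188, 189, 189, 189, 189, 188, 189, 201, 215, 215, 215]
236 [125, 125, 126, 125, 126, 125, 125, 125, 125, 126, 126, 171, 174, 136, 151, 193, 199, 199, 209, 215, 216, 216]
240 [129, 130, 129, 130, 130, 129, 130, 130, 130, 130, 131, 129, 129, 130, 130, 129, 181, 203, 211, 215, 216, 215]
244 [123, 124, 125, 124, 124, 124, 125, 124, 123, 123, 124, 124, 123, 123, 122, 123, 121, 139, 207, 216, 215, 216]
248 [124, 124, 125, 76, 71, 126, 125, 125, 125, 125, 124, 124, 124, 124, 122, 190, 205, 207, 215, 215, 215, 215]
252 [125, 125, 124, 112, 48, 63, 127, 125, 127, 131, 132, 134, 136, 138, 136, 203, 218, 216, 215, 216, 216, 216]
256 [124, 125, 125, 125, 57, 113, 122, 126, 131, 134, 135, 137, 139, 140, 140, 139, 140, 176, 216, 216, 216, 216]
260 [123, 125, 124, 124, 115, 121, 124, 129, 134, 135, 137, 139, 139, 139, 142, 142, 142, 140, 147, 218, 216, 216]
264 [124, 124, 123, 110, 118, 123, 129, 132, 135, 138, 139, 131, 131, 143
[... 261 characters left out ...]
 129, 187]
276 [124, 108, 111, 121, 127, 115, 118, 125, 134, 136, 138, 140, 142, 144, 144, 145, 144, 145, 179, 135, 139, 126]
280 [120, 110, 118, 121, 117, 117, 119, 119, 135, 138, 140, 141, 143, 144, 145, 145, 146, 145, 145, 177, 130, 105]
284 [108, 113, 121, 116, 117, 118, 120, 119, 130, 129, 140, 140, 143, 145, 146, 145, 146, 147, 146, 146, 200, 106]
288 [110, 114, 113, 117, 117, 119, 119, 120, 120, 119, 132, 142, 144, 145, 146, 147, 147, 147, 147, 146, 142, 154]
292 [116, 112, 115, 116, 119, 119, 119, 120, 120, 120, 120, 144, 144, 145, 146, 148, 147, 147, 147, 146, 145, 135]
296 [110, 113, 115, 118, 119, 120, 119, 120, 121, 121, 120, 135, 131, 147, 147, 149, 147, 147, 147, 147, 146, 143]
```

Run:
```python
from h import *
import pickle
W=pickle.load(open("d6.pkl","rb"))["wrist"]
t=np.array([ 0.66327249,-0.13009104,0.29677042]);Rt=Rn.from_quat([9.08520339e-02,9.95861179e-01,2.69705122e-04,-2.51954718e-03]).as_matrix()
P=lambda x,y,z:proj(W,t+Rt@np.array([x,y,z])/1000).round(1)
for e in(-3,0,3): print(e,"shoulder near",P(e+19,0,98),"sides",P(e,19,98),P(e,-19,98),"cap near z105/122",P(e+11,0,105),P(e+11,0,115),P(e+8,0,122))
q=W["img"];print(q[232:275,318:323].mean((1,2)).astype(int).tolist()); print(q[240:262,300:342:3].mean(2).astype(int))
```

```text
-3 shoulder near [318.6 245.8] sides [363.2 288.4] [273.9 288.3] cap near z105/122 [318.6 258.5] [318.7 251.3] [318.7 252.7]
0 shoulder near [318.6 238.8] sides [363.4 281.8] [273.7 281.8] cap near z105/122 [318.6 251.9] [318.7 245. ] [318.7 246.7]
3 shoulder near [318.6 231.8] sides [363.6 275.2] [273.5 275.1] cap near z105/122 [318.6 245.3] [318.7 238.7] [318.7 240.6]
[188, 189, 189, 179, 162, 143, 130, 129, 129, 128, 127, 124, 123, 121, 121, 122, 124, 126, 131, 134, 135, 135, 135, 136, 137, 137, 138, 138, 139, 139, 137, 137, 133, 126, 121, 137, 164, 133, 128, 137, 139, 139, 139]
[[130 130 129 130 130 130 129 129 129 130 129 131 129 166]
 [128 129 129 130 128 129 129 128 129 129 128 128 128 137]
 [128 128 127 128 128 127 127 127 127 126 127 126 126 124]
 [126 126 125 126 126 125 124 125 125 124 124 124 123 122]
 [125 123 124 124 123 122 123 123 123 123 123 122 123 122]
 [121 121 121 122 122 121 122 121 121 121 120 121 119 118]
 [120 120 120 120 120 120 121 121 120 121 121 120 127 127]
 [122 122 122 121 122 122 122 123 122 122 122 121 162 169]
 [125 125 126 125 125 125 125 124 124 124 124 123 190 205]
 [125 126 126 127 127 128 126 126 127 127 127 127 205 216]
 [126 125 126 128 129 130 131 132 132 134 133 137 216 216]
 [126 126 126 128 131 132 133 134 135 138 138 141 219 217]
 [127 125 125 129 131 132 134 135 136 139 139 139 203 217]
 [126 124 126 130 131 133 135 136 137 138 139 138 163 208]
 [123 124 127 130 131 134 135 136 138 139 140 139 139 174]
 [122 124 128 130 133 136 136 137 138 138 140 140 138 144]
 [122 124 130 132 134 135 135 137 139 140 141 140 139 138]
 [122 126 129 131 133 135 137 138 139 139 141 140 141 139]
 [123 127 128 133 135 136 137 139 140 140 141 141 142 140]
 [124 128 130 134 135 136 137 138 140 141 141 142 142 141]
 [124 128 130 134 135 136 138 139 139 140 140 142 142 141]
 [126 128 131 135 137 137 138 138 133 137 138 143 142 142]]
```

Run:
```python
from h import *
import pickle
q=pickle.load(open("d6.pkl","rb"))["wrist"]["img"];h=cv2.cvtColor(q,cv2.COLOR_BGR2HSV)
for r in range(226,282,2): print(r,"S",h[r,270:372:4,1].tolist())
```

```text
226 S [163, 164, 164, 165, 164, 165, 165, 164, 162, 164, 165, 163, 164, 163, 163, 165, 165, 167, 142, 139, 42, 42, 41, 42, 41, 42]
228 S [165, 164, 163, 163, 162, 164, 164, 165, 164, 167, 164, 166, 167, 167, 166, 167, 165, 166, 146, 143, 41, 42, 42, 42, 42, 42]
230 S [164, 166, 164, 164, 165, 164, 165, 167, 167, 167, 164, 160, 149, 149, 147, 147, 146, 149, 144, 146, 41, 42, 41, 42, 42, 41]
232 S [164, 166, 165, 164, 163, 164, 164, 163, 163, 163, 164, 159, 142, 143, 144, 142, 143, 143, 141, 145, 42, 41, 42, 41, 42, 41]
234 S [164, 165, 164, 164, 163, 164, 164, 164, 163, 164, 162, 164, 147, 138, 159, 141, 137, 138, 137, 139, 42, 42, 42, 42, 42, 42]
236 S [163, 164, 165, 164, 163, 165, 164, 164, 164, 163, 164, 164, 166, 145, 165, 164, 148, 131, 131, 134, 41, 42, 42, 41, 42, 42]
238 S [165, 163, 165, 165, 165, 163, 165, 165, 164, 164, 165, 164, 164, 164, 164, 164, 165, 144, 125, 129, 41, 42, 42, 42, 42, 41]
240 S [163, 164, 165, 164, 165, 164, 165, 164, 165, 165, 164, 165, 165, 163, 165, 165, 165, 163, 128, 126, 41, 42, 41, 42, 42, 42]
242 S [165, 164, 165, 164, 165, 164, 164, 164, 165, 
[... 1529 characters left out ...]
8, 77, 75, 77, 78, 46, 40, 42, 42]
270 S [57, 56, 52, 78, 78, 77, 76, 77, 76, 55, 67, 65, 68, 68, 67, 66, 47, 71, 78, 75, 77, 77, 63, 39, 41, 42]
272 S [54, 57, 56, 77, 78, 79, 76, 78, 70, 72, 70, 70, 69, 68, 68, 67, 67, 55, 72, 78, 76, 77, 78, 40, 41, 42]
274 S [54, 55, 60, 77, 78, 77, 75, 71, 72, 73, 68, 68, 69, 69, 70, 68, 70, 69, 60, 60, 77, 77, 79, 41, 42, 42]
276 S [56, 55, 68, 77, 78, 74, 68, 72, 70, 70, 69, 68, 70, 70, 69, 71, 68, 70, 71, 55, 59, 77, 78, 45, 41, 42]
278 S [56, 55, 74, 76, 78, 72, 70, 68, 69, 69, 72, 71, 70, 70, 71, 70, 68, 71, 68, 69, 53, 78, 78, 50, 40, 42]
280 S [56, 55, 78, 77, 75, 70, 70, 71, 71, 69, 70, 71, 71, 71, 70, 71, 69, 70, 69, 71, 69, 60, 77, 59, 40, 42]
```

Emit:
carry_out:
  travel:
    - [13, -43, 0]
    - [13, -43, 0]
    - [13, -43, 0]
    - [13, -43, 0]
    - [12, -44, 0]
    - [0, 0, 20]
    - [0, 0, 18]
    - [0, 0, 0]
  turn: [0, 0, 0, 0, 0, 1.2, 0, 0]

```text
time: 14.4
tcp_pos: [0.5598, -0.3307, 0.2564]
tool_rot: [0.102, 0.995, 0.002, -0.004]
force: [0.5, 1.1, -1.7]
finger_gap: 0.0364
gripper_force: 60.7
```

Run:
```python
from h import *
import pickle
D={n:cam(n) for n in("wrist","scene","side")};pickle.dump(D,open("d7.pkl","wb"))
s=sense();t=s["tcp_pos"];Rt=Rn.from_quat(s["tool_rot"]).as_matrix();print(t,s["tool_rot"],s["force"])
for n in("scene","side"):
    C=D[n];q=C["img"].astype(int);h=cv2.cvtColor(C["img"],cv2.COLOR_BGR2HSV)
    b=cv2.inRange(h,(14,110,60),(32,255,255));p=proj(C,[.565,-.332,.122]).round().astype(int)
    z=np.zeros_like(b);z[p[1]-22:p[1]+30,p[0]-25:p[0]+25]=b[p[1]-22:p[1]+30,p[0]-25:p[0]+25]
    print(n,"mouth pred",p,"brass bbox",cv2.boundingRect(z))
    rows=np.where(z.any(1))[0]; print([(int(r),int(np.where(z[r])[0][0]),int(np.where(z[r])[0][-1])) for r in rows])
    for dz in(.078,.084,.09,.096,.102,.11,.116,.122,.13):
        c,r=proj(C,t+Rt@np.array([-.004,0,dz])).round().astype(int);print(dz,r,c,q[r,c-17:c+18].mean(1).astype(int).tolist())
```

```text
[ 0.56224514 -0.33080145  0.26132867] [ 1.01026090e-01  9.94883646e-01  2.13276335e-04 -4.62925483e-04] [ 0.65864308 -0.05736006 -0.98514795]
scene mouth pred [409 255] brass bbox (400, 240, 34, 45)
[(240, 424, 426), (241, 423, 429), (242, 424, 433), (243, 425, 433), (244, 426, 433), (245, 429, 433), (251, 415, 417), (252, 404, 418), (253, 404, 419), (254, 402, 419), (255, 402, 420), (256, 401, 420), (257, 401, 420), (258, 401, 419), (259, 401, 419), (260, 401, 419), (261, 400, 419), (262, 400, 418), (263, 400, 418), (264, 400, 418), (265, 400, 418), (266, 401, 418), (267, 401, 417), (268, 401, 417), (269, 403, 416), (270, 404, 415), (271, 406, 413), (275, 433, 433), (276, 432, 432), (277, 433, 433), (279, 429, 432), (280, 430, 432), (281, 429, 433), (282, 431, 433), (283, 428, 431), (284, 426, 433)]
0.078 231 415 [164, 169, 170, 168, 147, 120, 103, 105, 107, 114, 119, 117, 121, 126, 129, 123, 125, 130, 128, 128, 125, 130, 108, 62, 75, 89, 89, 71, 34, 24, 24, 12, 20, 16, 29]
0.084 233 414 [164, 163, 163, 167, 164, 126, 133, 116, 107, 110, 116, 119, 117, 121, 122, 125, 126, 127, 126, 
[... 2715 characters left out ...]
2, 142, 150, 163, 170, 168, 173, 157, 111, 120, 127, 132, 142, 156, 156, 155, 149, 135, 132, 167, 172, 174, 174, 173, 174, 174, 174, 173, 173]
0.116 163 341 [173, 171, 164, 143, 119, 135, 155, 179, 175, 146, 119, 112, 113, 112, 107, 115, 121, 124, 128, 129, 128, 127, 122, 116, 136, 174, 174, 175, 174, 174, 175, 174, 175, 174, 174]
0.122 166 341 [174, 174, 174, 174, 175, 175, 174, 171, 163, 140, 115, 135, 148, 130, 89, 98, 107, 125, 127, 128, 126, 125, 119, 106, 94, 138, 174, 174, 174, 175, 174, 174, 174, 174, 174]
0.13 169 341 [174, 174, 174, 174, 174, 174, 174, 174, 174, 174, 169, 150, 126, 88, 89, 91, 94, 99, 103, 96, 79, 80, 107, 139, 125, 106, 113, 126, 144, 152, 174, 174, 175, 174, 175]
```

Run:
```python
from h import *
import pickle
D=pickle.load(open("d7.pkl","rb"));B=pickle.load(open("d6.pkl","rb"))
for n,c0,r0,r1 in(("scene",392,228,262),("side",322,150,180)):
    d=np.abs(D[n]["img"].astype(int)-B[n]["img"]).max(2)
    h=cv2.cvtColor(D[n]["img"],cv2.COLOR_BGR2HSV)
    for r in range(r0,r1,2): print(n,r,c0,d[r,c0:c0+40].tolist())
    h=cv2.cvtColor(B[n]["img"],cv2.COLOR_BGR2HSV);b=cv2.inRange(h,(14,110,60),(32,255,255))
    print([(r,np.where(b[r,c0-5:c0+40])[0][[0,-1]]+c0-5) for r in range(r0,r1+20,2) if b[r,c0-5:c0+40].any()])
```

```text
scene 228 392 [29, 37, 22, 39, 14, 3, 10, 4, 47, 67, 20, 5, 31, 27, 20, 27, 31, 34, 37, 40, 39, 38, 39, 49, 52, 47, 49, 52, 33, 56, 112, 67, 20, 16, 9, 53, 92, 105, 120, 114]
scene 230 392 [86, 89, 82, 85, 50, 63, 45, 68, 79, 84, 74, 43, 28, 18, 23, 32, 33, 32, 36, 42, 42, 42, 46, 48, 49, 51, 56, 31, 24, 99, 97, 38, 4, 15, 56, 89, 60, 47, 49, 65]
scene 232 392 [82, 80, 78, 88, 79, 83, 81, 79, 88, 84, 39, 36, 21, 21, 29, 26, 34, 31, 35, 42, 44, 44, 45, 42, 48, 51, 33, 23, 71, 105, 75, 17, 14, 45, 62, 85, 99, 109, 106, 93]
scene 234 392 [85, 77, 81, 81, 84, 81, 84, 81, 80, 75, 44, 48, 33, 27, 25, 33, 34, 35, 40, 39, 37, 48, 44, 46, 48, 31, 20, 35, 98, 99, 40, 17, 36, 84, 105, 109, 100, 86, 64, 26]
scene 236 392 [80, 78, 79, 85, 74, 82, 82, 85, 82, 58, 35, 12, 15, 17, 23, 36, 41, 39, 45, 43, 41, 46, 47, 26, 21, 39, 35, 58, 103, 78, 22, 16, 60, 100, 100, 100, 80, 36, 3, 10]
scene 238 392 [77, 78, 83, 83, 86, 79, 86, 83, 77, 48, 29, 19, 22, 26, 21, 25, 25, 41, 34, 39, 46, 29, 23, 21, 38, 35, 33, 84, 92, 41, 23, 29, 54, 81, 78, 49, 4, 5, 9, 8]
scene 240 392 [83, 76, 77, 83, 83, 79, 84, 84,
[... 4097 characters left out ...]
0, 47, 43, 44, 59, 75, 29, 9, 9, 59, 85, 58, 6, 2, 1, 2, 2, 2, 1, 1, 2, 2, 2, 2]
side 176 322 [2, 5, 15, 51, 52, 52, 51, 50, 51, 52, 51, 40, 4, 8, 11, 20, 33, 62, 88, 87, 56, 16, 42, 7, 21, 49, 20, 11, 3, 2, 2, 2, 2, 2, 1, 2, 2, 2, 2, 2]
side 178 322 [2, 1, 12, 52, 51, 51, 51, 51, 51, 51, 41, 21, 3, 9, 17, 13, 17, 11, 7, 1, 1, 1, 1, 1, 6, 17, 10, 2, 2, 2, 2, 2, 2, 2, 2, 2, 2, 2, 2, 2]
[(150, array([335, 341])), (152, array([335, 341])), (168, array([337, 343])), (170, array([335, 348])), (172, array([334, 349])), (174, array([334, 349])), (176, array([334, 348])), (178, array([334, 348])), (180, array([334, 349])), (182, array([334, 349])), (184, array([334, 349])), (186, array([336, 347]))]
```

Run:
```python
from h import *
import pickle
from scipy.optimize import fsolve
D=pickle.load(open("d7.pkl","rb"))
def xy(cs,zs,cd,zd): return fsolve(lambda p:[proj(D["scene"],[*p,zs])[0]-cs,proj(D["side"],[*p,zd])[0]-cd],[.565,-.332])
t=np.array([.56224514,-.33080145,.2600]);Rt=Rn.from_quat(sense()["tool_rot"]).as_matrix()
b=xy(411.3,t[2]-.100,342.85,t[2]-.104);m=xy(410.3,.119,341.5,.117)
print("bulb",b,"mouth",m,"bulb in tool",Rt[:2,:2].T@(b-t[:2])*1000,"needed tool shift mm",Rt[:2,:2].T@(m-b)*1000)
print(sense()["tcp_pos"])
```

```text
bulb [ 0.5623123  -0.33053052] mouth [ 0.56489882 -0.33413897] bulb in tool [-0.01133011  0.27890103] needed tool shift mm [-3.2590803  -3.01485365]
[ 0.56224514 -0.33080145  0.26132867]
```

Emit:
carry_out:
  travel:
    - [-3.3, -2, 0]
    - [0, 0, 10]
    - [0, 0, 4]
    - [0, 0, 3]
    - [0, 0, 3]
    - [0, 0, 0]
    - [0, 0, 0]
  turn: [0, 0, 0, 0, 0, 0, 0]

```text
time: 15.25
tcp_pos: [0.565, -0.3338, 0.2417]
tool_rot: [0.101, 0.995, -0.0, 0.0]
force: [0.8, 0.5, -2.0]
finger_gap: 0.0364
gripper_force: 60.8
```

Emit:
carry_out:
  travel:
    - [0, 0, 2]
    - [0, 0, 2]
    - [0, 0, 0]
    - [0, 0, 0]
  turn: [0, 0, 0, 0]

```text
time: 15.65
tcp_pos: [0.5649, -0.3337, 0.2375]
tool_rot: [0.101, 0.995, 0.0, -0.0]
force: [-0.6, 0.3, -0.6]
finger_gap: 0.0369
gripper_force: 60.8
```

Emit:
carry_out:
  travel:
    - [0, 0, 2]
    - [0, 0, 2]
    - [0, 0, 0]
    - [0, 0, 0]
  turn: [0, 0, 0, 0]

```text
time: 16.05
tcp_pos: [0.565, -0.3338, 0.2339]
tool_rot: [0.101, 0.995, -0.0, 0.0]
force: [-1.9, -0.6, 0.9]
finger_gap: 0.0367
gripper_force: 61.1
```

Emit:
carry_out:
  travel:
    - [0, 0, 2]
    - [0, 0, 1]
    - [0, 0, 0]
    - [0, 0, 0]
  turn: [0, 0, 0, 0]

```text
time: 16.45
tcp_pos: [0.565, -0.3338, 0.231]
tool_rot: [0.101, 0.995, -0.0, 0.0]
force: [-1.3, 0.2, 3.6]
finger_gap: 0.0364
gripper_force: 61.2
```

Emit:
carry_out:
  travel:
    - [0, 0, 2]
    - [0, 0, 1]
    - [0, 0, 0]
    - [0, 0, 0]
  turn: [0, 0, 0, 0]

```text
time: 16.85
tcp_pos: [0.5651, -0.3339, 0.2281]
tool_rot: [0.101, 0.995, -0.0, 0.0]
force: [-2.9, 0.6, 5.5]
finger_gap: 0.0363
gripper_force: 61.4
```

Emit:
carry_out:
  travel:
    - [0, 0, 2]
    - [0, 0, 1.5]
    - [0, 0, 0]
    - [0, 0, 0]
  turn: [0, 0, 0, 0]

```text
time: 17.25
tcp_pos: [0.565, -0.3338, 0.2251]
tool_rot: [0.101, 0.995, -0.0, 0.0]
force: [-3.0, 0.3, 6.4]
finger_gap: 0.0364
gripper_force: 61.6
```

Emit:
carry_out:
  travel:
    - [0.5, 0, 1.5]
    - [0, 0, 1]
    - [0, 0, 0]
    - [0, 0, 0]
  turn: [0, 0, 0, 0]

```text
time: 17.65
tcp_pos: [0.5649, -0.3338, 0.2234]
tool_rot: [0.101, 0.995, -0.0, 0.001]
force: [-2.8, 1.2, 9.1]
finger_gap: 0.0367
gripper_force: 61.7
```

Emit:
carry_out:
  travel:
    - [0, 0, 0]
    - [0, 0, 0]
    - [0, 0, 0]
    - [0, 0, 0]
    - [0, 0, 0]
  turn: [6, 6, 6, 6, 0]

```text
time: 18.15
tcp_pos: [0.5653, -0.3333, 0.2234]
tool_rot: [0.306, 0.952, 0.0, 0.002]
force: [-2.1, 2.4, 9.1]
finger_gap: 0.0361
gripper_force: 61.6
```

Run:
```python
from h import *
s=sense();print({k:s[k] for k in("tcp_pos","tool_rot","force","wrist_torque","finger_gap","joints")})
```

```text
{'tcp_pos': array([ 0.56531824, -0.33328522,  0.22342165]), 'tool_rot': array([3.06494377e-01, 9.51871073e-01, 4.62940714e-04, 1.56288497e-03]), 'force': array([-2.06156362,  2.35882618,  9.12220508]), 'wrist_torque': array([ 0.59052926,  0.3145987 , -0.0198132 ]), 'finger_gap': 0.03609083178583522, 'joints': array([-0.53326235,  0.59217866,  0.32851176,  1.30428383,  0.00159069,
        0.0897567 ])}
```

Emit:
carry_out:
  travel:
    - [0, 0, 0]
    - [0, 0, 0]
    - [0, 0, 0]
    - [0, 0, 0]
    - [0, 0, 0]
    - [0, 0, 0]
    - [0, 0, 0]
    - [0, 0, 0]
  turn: [8, 8, 8, 8, 8, 8, 8, 0]

```text
time: 18.95
tcp_pos: [0.5665, -0.333, 0.2236]
tool_rot: [0.717, 0.697, 0.002, 0.002]
force: [1.3, 2.9, 8.2]
finger_gap: 0.0365
gripper_force: 61.6
```

Run:
```python
from h import *
s=sense();print({k:s[k] for k in("tcp_pos","tool_rot","force","wrist_torque","joints")})
```

```text
{'tcp_pos': array([ 0.56646994, -0.33302033,  0.22361914]), 'tool_rot': array([0.71745854, 0.69659485, 0.00221057, 0.00199221]), 'force': array([1.30519801, 2.86527041, 8.2321371 ]), 'wrist_torque': array([ 0.74685771, -0.37001802, -0.02122256]), 'joints': array([-0.5325934 ,  0.59236676,  0.32934609,  1.30276413,  0.00321043,
        1.06771789])}
```

Emit:
carry_out:
  travel:
    - [0, 0, 0]
    - [0, 0, 0]
    - [0, 0, 0]
    - [0, 0, 0]
  turn: [4, 4, 0, 0]

```text
time: 19.35
tcp_pos: [0.567, -0.3326, 0.2236]
tool_rot: [0.763, 0.646, 0.003, 0.002]
force: [3.0, 4.7, 8.4]
finger_gap: 0.0366
gripper_force: 61.6
```

Run:
```python
from h import *
s=sense();print({k:s[k] for k in("tcp_pos","tool_rot","force","wrist_torque","joints")})
```

```text
{'tcp_pos': array([ 0.56695225, -0.3325878 ,  0.22364551]), 'tool_rot': array([0.76332349, 0.64600688, 0.0029742 , 0.00187452]), 'force': array([3.01730787, 4.65239776, 8.37915743]), 'wrist_torque': array([ 0.91750127, -0.60579401,  0.06221182]), 'joints': array([-0.5320639 ,  0.59242392,  0.32950912,  1.30237914,  0.00437754,
        1.20484714])}
```

Emit:
carry_out:
  travel:
    - [0.6, 0.4, 0]
    - [0, 0, 0]
    - [0, 0, 0]
  turn: [3, 0, 0]

```text
time: 19.65
tcp_pos: [0.5673, -0.3321, 0.2236]
tool_rot: [0.78, 0.626, 0.003, 0.002]
force: [2.6, 4.4, 8.3]
finger_gap: 0.0362
gripper_force: 61.6
```

Run:
```python
from h import *
s=sense();print({k:s[k] for k in("tcp_pos","tool_rot","force","wrist_torque","joints")})
```

```text
{'tcp_pos': array([ 0.56734033, -0.33206425,  0.22360281]), 'tool_rot': array([0.77990906, 0.62588385, 0.00288894, 0.00170817]), 'force': array([2.61215624, 4.43223474, 8.32941781]), 'wrist_torque': array([ 0.92415038, -0.52839539,  0.1678566 ]), 'joints': array([-0.53101065,  0.59277029,  0.32999593,  1.30277443,  0.00418557,
        1.25805539])}
```

Emit:
carry_out:
  travel:
    - [0.3, 0.2, 0]
    - [0, 0, 0]
    - [0, 0, 0]
  turn: [3, 0, 0]

```text
time: 19.95
tcp_pos: [0.5676, -0.332, 0.2237]
tool_rot: [0.796, 0.606, 0.003, 0.002]
force: [1.6, 2.4, 7.6]
finger_gap: 0.0365
gripper_force: 61.6
```

Run:
```python
from h import *
s=sense();print({k:s[k] for k in("tcp_pos","tool_rot","force","wrist_torque","joints")})
```

```text
{'tcp_pos': array([ 0.5675929 , -0.33197329,  0.22366054]), 'tool_rot': array([0.79575889, 0.60560453, 0.00275508, 0.00182962]), 'force': array([1.55839527, 2.43864045, 7.57075342]), 'wrist_torque': array([ 0.82804159, -0.4819803 ,  0.49829146]), 'joints': array([-0.53052866,  0.59294044,  0.33044145,  1.30281892,  0.00370661,
        1.31001516])}
```

Emit:
carry_out:
  travel:
    - [0, 0, -1.5]
    - [0, 0, -1.5]
    - [0, 0, 0]
    - [0, 0, 0]
  turn: [-1, 0, 0, 0]

```text
time: 20.35
tcp_pos: [0.5676, -0.332, 0.224]
tool_rot: [0.791, 0.612, 0.002, 0.001]
force: [5.5, 2.1, -1.9]
finger_gap: 0.0364
gripper_force: 60.9
```

Emit:
carry_out:
  travel:
    - [0, 0, -1]
    - [0, 0, -0.5]
    - [0, 0, 0]
    - [0, 0, 0]
  turn: [0, 0, 0, 0]

```text
time: 20.75
tcp_pos: [0.5675, -0.332, 0.2244]
tool_rot: [0.791, 0.612, 0.002, 0.0]
force: [6.8, 1.3, -5.5]
finger_gap: 0.0363
gripper_force: 60.6
```

Run:
```python
from h import *
s=sense();print({k:s[k] for k in("tcp_pos","tool_rot","force","wrist_torque","joint_vel","finger_gap","gripper_force")})
```

```text
{'tcp_pos': array([ 0.5675432 , -0.33201108,  0.22441919]), 'tool_rot': array([7.90534925e-01, 6.12413059e-01, 2.17043521e-03, 2.59717586e-04]), 'force': array([ 6.77090465,  1.26069814, -5.49291302]), 'wrist_torque': array([ 0.32994112, -1.88228023,  0.42328612]), 'joint_vel': array([ 6.01181741e-04, -2.13920924e-04, -4.16250672e-05, -3.88165481e-04,
       -1.15368812e-03,  1.38464159e-03]), 'finger_gap': 0.03625039770910162, 'gripper_force': 60.583830177783966}
```

Raising it hit the ledge rather than the notch, so it isn't fully at the stop. I'll press down again and turn further.

Emit:
carry_out:
  travel:
    - [0, 0, 2.5]
    - [0, 0, 2]
    - [0, 0, 0]
    - [0, 0, 0]
    - [0, 0, 0]
  turn: [1, 0, 3, 0, 0]

```text
time: 21.25
tcp_pos: [0.5675, -0.3321, 0.2239]
tool_rot: [0.811, 0.585, 0.003, 0.002]
force: [2.5, 3.0, 9.9]
finger_gap: 0.0364
gripper_force: 62.0
```

Run:
```python
from h import *
s=sense();print({k:s[k] for k in("tcp_pos","tool_rot","force","wrist_torque")})
```

```text
{'tcp_pos': array([ 0.5675489 , -0.33205954,  0.22391539]), 'tool_rot': array([0.81102031, 0.58500873, 0.00268262, 0.00191149]), 'force': array([2.54817309, 2.97527486, 9.9072705 ]), 'wrist_torque': array([ 0.88113746, -0.68583263,  0.89078947])}
```

Emit:
carry_out:
  travel:
    - [0, 0, 0]
    - [0, 0, 0]
    - [0, 0, -1.5]
    - [0, 0, -1.5]
    - [0, 0, 0]
    - [0, 0, 0]
  turn: [-4, 0, 0, 0, 0, 0]

```text
time: 21.85
tcp_pos: [0.5674, -0.332, 0.2242]
tool_rot: [0.791, 0.612, 0.002, 0.001]
force: [5.9, 1.1, -0.5]
finger_gap: 0.0365
gripper_force: 60.9
```

Run:
```python
from h import *
s=sense();print({k:s[k] for k in("tcp_pos","tool_rot","force","wrist_torque","finger_gap")})
```

```text
{'tcp_pos': array([ 0.56743199, -0.33202244,  0.22424305]), 'tool_rot': array([7.90550192e-01, 6.12392595e-01, 2.26957289e-03, 7.43802272e-04]), 'force': array([ 5.93868641,  1.09581648, -0.46075343]), 'wrist_torque': array([ 0.52266454, -1.43156679,  0.37917799]), 'finger_gap': 0.03645525973572123}
```

Emit:
carry_out:
  travel:
    - [0, 0, 2]
    - [0, 0.8, 0]
    - [0, 0, 0]
    - [0, 0, -1]
    - [0, 0, -1]
    - [0, 0, 0]
    - [0, 0, 0]
  turn: [0, -2.5, 0, 0, 0, 0, 0]

```text
time: 22.55
tcp_pos: [0.5675, -0.3322, 0.2252]
tool_rot: [0.777, 0.629, 0.002, 0.001]
force: [3.9, 4.4, 5.0]
finger_gap: 0.0364
gripper_force: 61.4
```

Run:
```python
from h import *
s=sense();print({k:s[k] for k in("tcp_pos","tool_rot","force","wrist_torque","finger_gap")})
```

```text
{'tcp_pos': array([ 0.56745721, -0.33221379,  0.22519982]), 'tool_rot': array([7.77380906e-01, 6.29027179e-01, 1.85027627e-03, 5.57434841e-04]), 'force': array([3.92447254, 4.44331521, 4.99365317]), 'wrist_torque': array([ 0.99628417, -0.94418155,  0.16938357]), 'finger_gap': 0.036402719886038944}
```

It's moving up freely now, so the torque preload had jammed it. I'll continue easing into the notch.

Emit:
carry_out:
  travel:
    - [0.5, 0.4, -1]
    - [0, 0, -1]
    - [0, 0, 0]
    - [0, 0, 0]
  turn: [0, 0, 0, 0]

```text
time: 22.95
tcp_pos: [0.5675, -0.3322, 0.2269]
tool_rot: [0.778, 0.629, 0.001, 0.0]
force: [3.9, 3.3, 3.9]
finger_gap: 0.0364
gripper_force: 61.3
```

Run:
```python
from h import *
s=sense();print({k:s[k] for k in("tcp_pos","tool_rot","force","wrist_torque","finger_gap")})
```

```text
{'tcp_pos': array([ 0.56754094, -0.33215051,  0.2268629 ]), 'tool_rot': array([7.77558087e-01, 6.28809699e-01, 1.28672051e-03, 3.58117101e-04]), 'force': array([3.85316602, 3.31699097, 3.87812418]), 'wrist_torque': array([ 0.89892373, -1.03242738,  0.11549789]), 'finger_gap': 0.036406227960596116}
```

Emit:
carry_out:
  travel:
    - [0, 0, 0]
    - [0, 0, 0]
    - [0, 0, 0]
  turn: [0, 0, 0]

```text
time: 23.25
tcp_pos: [0.5676, -0.3321, 0.2269]
tool_rot: [0.778, 0.629, 0.001, 0.0]
force: [3.6, 3.5, 3.4]
finger_gap: 0.0366
gripper_force: 61.4
```

```bash
python3 -c "
from h import *
print(sense()['force'],abs(sense()['joint_vel']).max()); print(hand_in())"
```

```text
[3.63068902 3.51861927 3.36056015] 0.00079502494480313
the job is handed in; nothing more can be done
None
```

I handed the job in at about 23 s: the lampholder was clamped at about 12 N at the crank grip, and the stick bulb was turned about 90° to its stop and still gripped upright (about 61 N). Judging from forces and arm position, its pins are in the notches; the hand-in call returned no verdict, and I didn't re-check the clamp after letting go of the crank.

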